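# Advance a casting one station along its indexing track

## Robot

A 6-joint arm with a two-finger parallel gripper is mounted at the origin on a cart in front of the work surface, level with it; the furniture and walls round the work are solid. World frame = base frame: x ahead of the robot, y to its left, z up, the work surface at z = 0. Lengths are in m, angles in rad, forces in N, time in s.
With the tool pointing down it reaches from about 0.225 to 0.725 m from the base axis. Payload 3.1 kg.
Tool frame: the origin (TCP) lies midway between the tips of the shut fingers; the grasp point (between the pads) lies 19 mm behind it (robot.grip_depth is the distance from the TCP to the grasp point, in m); z points along the fingers, y is the line along which they close (so a half turn about z gives the same grasp; the last joint's range is limited). The gripper opens to 85 mm and grips with 20 to 120 N. Pads are 22 mm wide; open, the fingers measure 114 mm over their backs; the gripper's body (76 mm by 85 mm) begins 54 mm behind the grasp point. The pads swing forward as they close: fully open they stand 13 mm farther back than shut.
Start: joints at [0.978, 0.048, 0.099, 1.622, 0, 1.443], TCP at [0.235, 0.469, 0.231] pointing down, gripper open.
Joint ranges: [-2.91, 2.91], [-0.99, 1.94], [-1.21, 1.42], [-2.12, 2.29], [-1.49, 1.47], [-3.14, 3.14]. Speed limits (rad/s): [2.79, 2.79, 3.14, 3.14, 3.14, 3.14].

## Interface

Orientations are given as a 3x3 rotation matrix whose columns are the frame's x, y, z axes.
In Python, from bench import robot gives the robot as it stands.
- The arm moves only by the tool send_rows, never from a script. Its arguments are lists of equal length, an entry for each row: "claw": the finger opening in cm, from 0 to 8.54; "offset": the shift along the tool's x, y, z in cm, a list of three; "turn": the turn about the tool's z in degrees. In form: {"claw": [claw, ...], "offset": [[x, y, z], ...], "turn": [turn, ...]}. A call has 1 to 20 rows; each row is the pose to reach, as a shift and turn from the pose commanded when the call began, along the tool's axes at that moment; what a row does not reach only later rows make up. A row lasts 1/8 s, in which the tool goes at most 62.5 mm and 10.7 degrees, less where a joint would pass 70% of its speed; a pose out of reach is approached as far as the arm can. A call with a gripper value outside its range is refused whole. The fingers move at their own pace and stop on an object; "grip_force" is the grip in N (left out, the last holds). Time passes only in rows, so rows that repeat a pose let the fingers close. It gives the time, the measured TCP pose, the force, the opening and the grip force at its end, in the units of the state.
- robot.state(): the state, without advancing time (a new reading comes with each control period).
- robot.get_image(name): name is "side" or "top" or "wrist"; returns a dict with "pixels" (384x512x3 uint8, blue, green, red), "range_z" (384x512 float32, m along the optical axis (not along the pixel's ray), 0 where there is no reading), "fx", "fy", "cx", "cy" (pixels), "R" (3x3) and "t" (3): a world point X has camera coordinates R X + t. Camera axes: x right, y down, z forward; pixel columns grow to the right and rows downward; lengths in m; the calibration is good to about 2 mm. A picture is of the moment at which its call begins.
- robot.hand_in(): hands the job in; it is judged then, once.
The state is a dict: "time": time; "joints": joint angles; "joint_vel": joint speeds; "joint_torque": joint torques, N m; "eef_pos": TCP position; "orientation": TCP orientation; "ft_force": force on the tool from outside, world axes, zero at the start; "moment": the same for the moment, N m; "grip_width": opening from 0.0 (shut) to 1.0 (fully open); "grasp_force": force on a finger pad.
Only numpy, scipy, OpenCV 4.12 (cv2) and the standard library are available. Lean on these libraries where they do the work, as an engineer would, in place of code of your own. Each camera call takes 0.05 s, during which the arm holds its last target. There are 200 camera calls.

## Task

Move the long casting (the plain rectangular one) on by one station. With the fingertips, lightly press the retractable stop pin just ahead of it all the way down, then push the casting gently from behind along its track until it rests against the next stop pin, which must stay up. Do not pick the casting up, and leave the other track, with its casting and its pins, and everything else on the bench as they are.

Things in the scene. Friction and masses are not known exactly. Their poses are not given: they have to be found in the camera images.
- track_1: Fixed straight track, 330 x 112, with the long casting. Origin on the bench below its first stop pin (a); x along the feed, away from the robot, from -165 to +165, open ends; z up. Grey deck 20 high between steel rails 64 apart, tops 36 high. At each stop pin a slot 42 long in x, floor 16 high, crosses the deck. Low things: rails and castings reach 48 above the bench at most.
- track_2: The other indexing track, alike, holding the other casting, but with its rails 71 apart; same frame. To be left alone. Which track stands left and which right varies.
- track_1_stop_a (a joint): First stop pin of track_1 (track x = 0, y = 0), just ahead of the long casting: upright steel pin, 14 diameter, flat top. Metres: 0 = up, top 12 mm above the deck, 32 above the bench; 0.015 = fully down, top 3 mm below the deck, 1 mm above the slot floor. About 3 N of friction, no spring: stays where it is left.
- track_1_stop_a_top (a point): Centre of the top face of that pin; moves with it.
- track_1_stop_b (a joint): Second stop pin of track_1, alike, 130 further along (at x = +130 of the track). Stands up (0) and must stay up: the casting is to rest against it.
- track_1_stop_b_top (a point): Centre of the top face of that second pin.
- track_2_stop_a (a joint): First stop pin of track_2, alike; must stay up (0).
- track_2_stop_b (a joint): Second stop pin of track_2, alike; must stay up (0).
- casting_1: The long casting: bare aluminium housing half, plain rectangular tray with walls all round (26 high, 6 thick) and bosses inside, 110 x 60 x 28 high, 0.15 to 0.31 kg, loose. Origin at the centre of its underside; own y = long side, along the track. Waits on the deck of track_1, front wall 20 to 36 behind the axis of stop a. Resting against stop b its origin is at track x = +68.
- casting_2: The other casting, on track_2: shorter and broader, 100 x 67 x 28, with a cut-away outline and flanges standing out at its sides. Origin at the centre of its underside. To be left alone.
- block_1: Dark clamp block, 24x59x27, loose bystander on the bench at the left.
- block_2: Dark clamp block, 24x60x29, loose bystander on the bench between the tracks.
- block_3: Dark clamp block, 25x52x21, loose bystander at the front right.
- block_4: Dark clamp block, 24x63x28, loose bystander at the front right.

How it is judged:
On the way, in this order (a step that is already met when the one before it is completed fails the run):
1. the first stop pin ahead of the long casting is pressed down below the deck while the casting still waits behind it (value of joint track_1_stop_a above 0.0122 m and x of casting_1 in the frame of track_1 below -0.055 m), for 0.2 s.
2. the long casting has been pushed over it and rests against the second stop pin, square in its track (x of casting_1 in the frame of track_1 between 0.064 and 0.073 m and y of casting_1 in the frame of track_1 between -0.006 and 0.006 m and z of casting_1 in the frame of track_1 between 0.016 and 0.024 m and angle between casting_1's own z axis and vertical below 0.06 rad and angle between the y axis of casting_1 and the x axis of track_1, either way round below 0.07 rad), for 0.2 s.
At the end, for the whole second after the job is handed in: Long casting at rest, flat on its deck, within 4 mm of the second pin, square within 4 degrees; first pin pressed 12.2 mm or more; the other three pins up (within 3 mm); the other casting within 8 mm, blocks within 12 mm, of where they were (all of step 2 and value of joint track_1_stop_a above 0.0122 m and linear speed of casting_1 below 0.01 m/s and value of joint each of track_1_stop_b, track_2_stop_a, track_2_stop_b below 0.003 m and distance of casting_2 from where it was at the start of the episode below 0.008 m and distance of each of block_1, block_2, block_3, block_4 from where it was at the start of the episode below 0.012 m); the robot touches nothing.
It fails at once if a stop pin that should stay up is pressed more than 4 mm (value of joint any of track_1_stop_b, track_2_stop_a, track_2_stop_b above 0.004 m).
It fails at once if the long casting is lifted more than 10 mm off the deck or tipped over 0.2 rad (z of casting_1 in the frame of track_1 above 0.03 m or angle between casting_1's own z axis and vertical above 0.2 rad).
It fails at once if the casting is shoved or a pin is pressed hard (over 45 N) (contact force between the fingers and casting_1 above 45 N or contact force between the fingers and track_1_stop_a above 45 N).
It fails at once if the other casting or a bystander is moved more than 15 mm (distance of any of casting_2, block_1, block_2, block_3, block_4 from where it was at the start of the episode above 0.015 m).
It also fails if it takes over 40 s, if anything falls off the work surface, if the arm or the gripper's body presses on something with over 40 N, if the wrist force passes 120 N, or if a joint passes its speed limit or range.

## Working session

There is one attempt and no reset: what is moved stays moved. The work goes in short steps, Python scripts to look and compute and a tool call to move; the robot and the scene stay as the last step left them, time stands still between calls to the robot, and variables do not carry over. Pictures are saved under pics/ and viewed, at most 10 in all, crops included, and the job is handed in when it is done.

Besides the shell and the picture viewer there is one more tool, called after ">>>" by a JSON object that holds its "op" and its "data", one argument or row to a line. send_rows: Moves the arm, as the interface text tells. Its arguments: {"type":"object","properties":{"claw":{"type":"array","items":{"type":"number"}},"offset":{"type":"array","items":{"type":"array","items":{"type":"number"}}},"turn":{"type":"array","items":{"type":"number"}},"grip_force":{"type":"number"}},"required":["claw","offset","turn"]}

```bash
mkdir -p pics
cat > h.py <<'E'
import numpy as np, cv2
from bench import robot
def grab(n,tag):
    im=robot.get_image(n); cv2.imwrite(f'pics/{tag}.png',im['pixels']); np.savez(f'{tag}.npz',**im); return im
def ray(im,u,v,z):
    R=np.array(im['R']);t=np.array(im['t'])
    d=R.T@np.array([(u-im['cx'])/im['fx'],(v-im['cy'])/im['fy'],1]); c=-R.T@t
    return c+d*(z-c[2])/d[2]
def cloud(im):
    v,u=np.mgrid[0:384,0:512]; z=im['range_z'].astype(float)
    P=np.stack([(u-im['cx'])/im['fx']*z,(v-im['cy'])/im['fy']*z,z],-1)
    P=(P-np.array(im['t']))@np.array(im['R']); P[z==0]=np.nan; return P
E
python3 - <<'E'
from h import *
s=robot.state(); print(s['time'],s['eef_pos'],s['orientation'],s['ft_force'])
a=grab('top','top1')
b=grab('side','side1')
for i in(a,b): print(-np.array(i['R']).T@i['t'],i['fx'])
E
```

```text
0.0 [0.23499149 0.46879806 0.23011359] [[-8.93911444e-01  4.48241727e-01 -1.29766804e-03]
 [ 4.48243515e-01  8.93909353e-01 -1.95427093e-03]
 [ 2.84011827e-04 -2.32861644e-03 -9.99997248e-01]] [-0.14293061 -1.18182354 -0.86955376]
[0.31538868 0.08087735 1.41239874] 394.82687155314903
[ 0.15509624 -0.64801417  0.60174537] 358.1067807352764
```

View pics/top1.png

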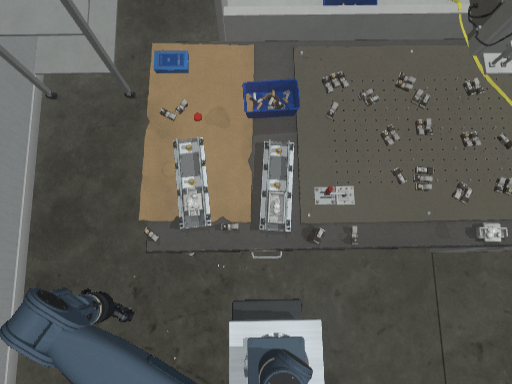

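View pics/side1.png

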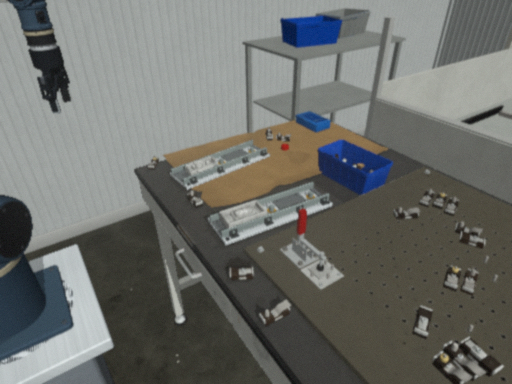

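The top picture shows the two tracks at about (193,183) and (278,186), with the castings near their lower ends. I'll enlarge both.

Run:
```python
from h import *
a=cv2.imread('pics/top1.png')[130:240,140:310]; b=cv2.imread('pics/side1.png')[135:250,165:340]
A=cv2.resize(a,None,fx=4.6,fy=4.6,interpolation=cv2.INTER_CUBIC)
cv2.imwrite('pics/c1.png',A)
im=np.load('top1.npz'); 
for u,v in [(174,138),(204,138),(180,228),(212,228),(264,141),(294,141),(260,232),(292,232)]: print((u,v),ray(im,u,v,.0).round(3))
P=cloud(im)
for u in (193,278): print([ (round(float(P[v,u,0]),3),round(float(P[v,u,2]),3)) for v in range(140,232,6)])
```

```text
(174, 138) [0.81  0.357 0.   ]
(204, 138) [0.808 0.245 0.   ]
(180, 228) [0.472 0.329 0.   ]
(212, 228) [0.47  0.214 0.   ]
(264, 141) [0.793 0.02  0.   ]
(294, 141) [ 0.791 -0.092  0.   ]
(260, 232) [0.452 0.043 0.   ]
(292, 232) [ 0.45  -0.072  0.   ]
[(0.793, 0.022), (0.771, 0.018), (0.749, 0.017), (0.724, 0.024), (0.702, 0.019), (0.681, 0.013), (0.658, 0.018), (0.635, 0.018), (0.606, 0.051), (0.585, 0.049), (0.564, 0.046), (0.542, 0.049), (0.524, 0.03), (0.505, 0.017), (0.483, 0.021), (0.464, 0.0)]
[(0.796, -0.001), (0.767, 0.016), (0.746, 0.01), (0.72, 0.021), (0.697, 0.021), (0.674, 0.023), (0.651, 0.024), (0.626, 0.035), (0.608, 0.017), (0.584, 0.029), (0.559, 0.049), (0.537, 0.049), (0.517, 0.045), (0.497, 0.03), (0.477, 0.026), (0.457, 0.015)]
```

View pics/c1.png

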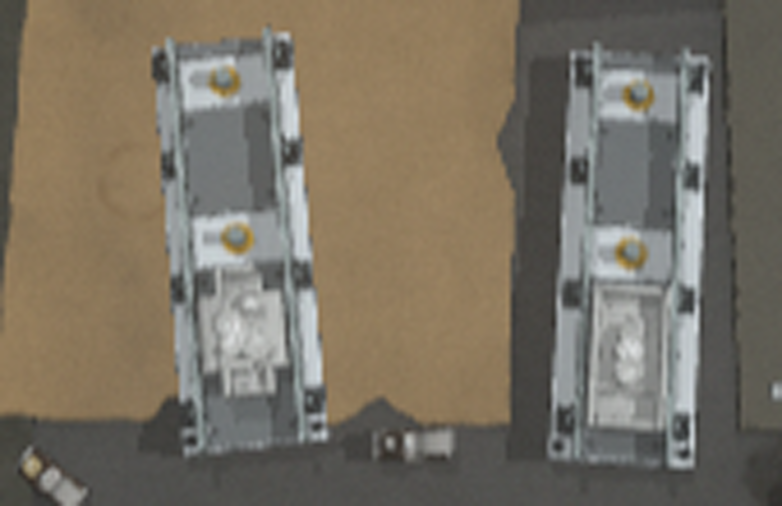

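The right track holds the plain rectangular casting, so it is track_1. Its pin a is at about (277,184.3) and pin b at (278.7,150.7) in the top image.

```bash
cat >> h.py <<'E'
def off(target,yaw_dir=None):
    s=robot.state(); R=np.array(s['orientation']); d=R.T@(np.array(target)-s['eef_pos'])
    print('eef',np.round(s['eef_pos'],4),'offset cm',(d*100).round(2))
    if yaw_dir is not None:
        l=R.T@np.array([*yaw_dir,0]); print('turn deg for tool x->dir',np.degrees(np.arctan2(l[1],l[0])).round(2))
E
python3 - <<'E'
from h import *
im=np.load('top1.npz')
c=lambda x,y:(140+(x+.5)/4.6-.5,130+(y+.5)/4.6-.5)
a=ray(im,*c(630,251),.032); b=ray(im,*c(638,95),.032); print(a,b,np.linalg.norm(a-b))
d=(b-a)[:2];d/=np.linalg.norm(d); print(d)
off([a[0]-.05,a[1],.22],-d)
E
```

```text
[ 0.6192259  -0.01934196  0.032     ] [ 0.74564367 -0.02951898  0.032     ] 0.12682674194886456
[ 0.99677529 -0.08024349]
eef [0.235  0.4688 0.2302] offset cm [-51.76 -28.65   1.07]
turn deg for tool x->dir -22.03
```

>>> {"op": "send_rows", "data": {
  "claw": [8, 8, 6, 4, 2, 0, 0, 0, 0, 0, 0, 0, 0, 0, 0, 0],
  "offset": [
    [-2, -1, 0],
    [-6, -3, 0],
    [-10, -6, 0],
    [-14, -8, 0],
    [-18, -10, 0],
    [-22, -12, 0],
    [-26, -14, 0],
    [-30, -17, 0],
    [-34, -19, 0],
    [-38, -21, 0],
    [-42, -23, 0],
    [-46, -25.5, 0],
    [-49, -27, 0],
    [-51, -28.2, 0],
    [-51.8, -28.6, 0],
    [-51.8, -28.6, 0]
  ],
  "turn": [-1, -3, -5, -7, -9, -11, -13, -15, -17, -19, -20.5, -21.5, -22, -22, -22, -22]
}}

```text
time: 2.1
eef_pos: [0.57, -0.0183, 0.2311]
orientation: [[-0.997, 0.081, -0.001], [0.081, 0.997, 0.001], [0.001, 0.001, -1.0]]
ft_force: [-0.1, 0.8, -0.7]
grip_width: -0.005
grasp_force: 0.0
```

Run:
```python
from h import *
s=robot.state(); print(s['time'],s['eef_pos'],s['joints'],s['ft_force'])
w=grab('wrist','w1'); print(-np.array(w['R']).T@w['t'],w['fx'])
```

```text
2.1 [ 0.56998692 -0.0182596   0.23112272] [-1.49857273e-01  1.68469200e-01  2.29355641e-01  1.63255297e+00
  4.51584630e-04 -6.89258703e-02] [-0.11439165  0.78246134 -0.6599373 ]
[ 0.49369533 -0.01211658  0.37498041] 316.4642472157496
```

View pics/w1.png

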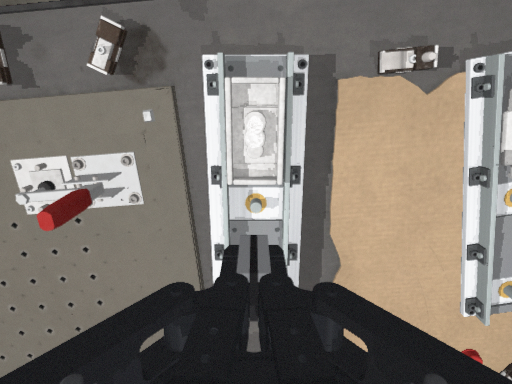

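The wrist view shows track_1 with the casting at (229–282, 78–185), pin a at about (256,206) and the gripper below it. I'll take a second wrist view further forward to triangulate.

>>> {"op": "send_rows", "data": {
  "claw": [0, 0, 0, 0, 0],
  "offset": [
    [-2, 0, 0],
    [-5, 0, 0],
    [-8, 0, 0],
    [-9, 0, 0],
    [-9, 0, 0]
  ],
  "turn": [0, 0, 0, 0, 0]
}}

```text
time: 2.78
eef_pos: [0.6599, -0.0245, 0.231]
orientation: [[-0.997, 0.079, -0.001], [0.079, 0.997, 0.0], [0.001, 0.0, -1.0]]
ft_force: [0.0, -0.6, -0.4]
grip_width: 0.003
grasp_force: 0.0
```

Run:
```python
from h import *
w=grab('wrist','w2'); w1=np.load('w1.npz')
for n,i in(('w1',w1),('w2',w)):
    P=cloud(i)
    hsv=cv2.cvtColor(i['pixels'],cv2.COLOR_BGR2HSV)
    o=(((hsv[...,0]>12)&(hsv[...,0]<32)&(hsv[...,1]>120)).astype(np.uint8)); o[:,:200]=0;o[:,320:]=0
    N,L,S,C=cv2.connectedComponentsWithStats(o)
    for k in range(1,N):
        if S[k,4]>15: print(n,S[k],C[k],ray(i,*C[k],.016).round(4))
    # pin top by range
    m=(P[...,2]>.026)&(P[...,2]<.036)&(abs(P[...,0]-.62)<.03)&(abs(P[...,1]+.02)<.015)
    v,u=np.where(m); print(n,m.sum(),u.mean(),v.mean(),np.median(P[m],0))
    # rail tops per x slice
    for x in (.5,.55,.6,.64):
        q=P[(abs(P[...,0]-x)<.003)&(abs(P[...,1]+.02)<.07)]; q=q[np.isfinite(q[:,2])]
        q=q[(q[:,2]>.032)&(q[:,2]<.042)]; print(x,np.sort(q[:,1]).round(3)[::max(1,len(q)//16)])
crops=[cv2.resize(i['pixels'][60:320,195:320],None,fx=2.2,fy=2.2,interpolation=cv2.INTER_CUBIC) for i in(w1,w)]
cv2.imwrite('pics/c2.png',np.hstack(crops))
```

```text
w1 [246 194  20  16 124] [255.54032258 199.60483871] [ 0.6185 -0.0191  0.016 ]
w1 120 255.68333333333334 206.31666666666666 [ 0.62071582 -0.01922864  0.03302441]
0.5 [-0.048 -0.044 -0.033 -0.029 -0.025 -0.022 -0.018 -0.014 -0.01  -0.005
 -0.002  0.002  0.006  0.01   0.022  0.025  0.03 ]
0.55 [-0.051 -0.049 -0.047 -0.037 -0.035 -0.032 -0.029 -0.026 -0.024 -0.004
 -0.001  0.002  0.004  0.006  0.009  0.02   0.022]
0.6 [-0.056 -0.055 -0.054 -0.053 -0.052 -0.051 -0.051 -0.05   0.014  0.015
  0.016  0.017  0.018  0.019  0.02   0.02   0.022]
0.64 [-0.059 -0.058 -0.057 -0.056 -0.056 -0.055 -0.054 -0.054 -0.053  0.011
  0.012  0.012  0.013  0.014  0.014  0.016  0.016  0.017]
w2 [244 116  22  22 191] [254.61780105 125.13612565] [ 0.6206 -0.0196  0.016 ]
w2 [246 225  19   9  83] [254.63855422 228.5060241 ] [ 0.746  -0.0293  0.016 ]
w2 138 254.92028985507247 128.05797101449275 [ 0.62184982 -0.01945411  0.03320072]
0.5 [-0.048 -0.047 -0.045 -0.043 -0.035 -0.033 -0.031 -0.029 -0.028 -0.026
 -0.023 -0.021 -0.019 -0.016 -0.012 -0.009 -0.004  0.003]
0.55 [-0.052 -0.049 -0.046 -0.037 -0.034 -0.032 -0.03  -0.027 -0.024 -0.004
 -0.001  0.001  0.004  0.006  0.009  0.02   0.023]
0.6 [-0.055 -0.055 -0.054 -0.053 -0.052 -0.051 -0.05  -0.05   0.014  0.015
  0.016  0.017  0.018  0.019  0.02   0.022  0.023]
0.64 [-0.059 -0.058 -0.057 -0.057 -0.056 -0.055 -0.054 -0.053 -0.053  0.011
  0.012  0.013  0.014  0.015  0.016  0.017]
```

View pics/c2.png

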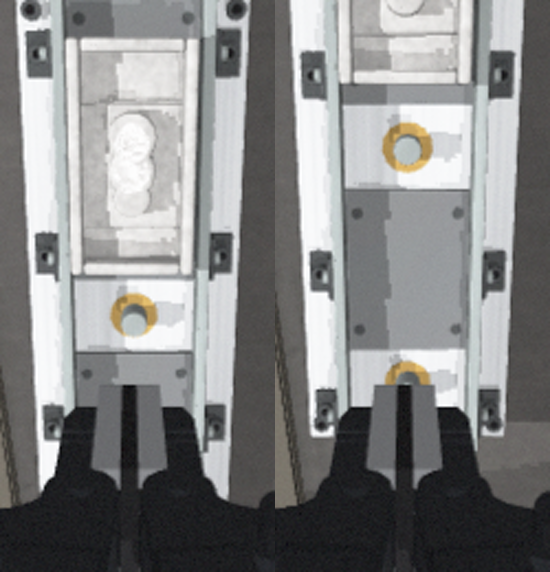

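Pin a is at about (0.621, -0.0195) with its top at 0.033, and the tool is already aligned with the track. Next I go over the pin and down close to it.

>>> {"op": "send_rows", "data": {
  "claw": [0, 0, 0, 0, 0, 0, 0, 0, 0, 0],
  "offset": [
    [2, 0.1, 0],
    [3.7, 0.2, 1],
    [3.8, 0.2, 4],
    [3.8, 0.2, 8],
    [3.8, 0.2, 12],
    [3.8, 0.2, 15],
    [3.8, 0.2, 17],
    [3.8, 0.2, 18.2],
    [3.8, 0.2, 18.5],
    [3.8, 0.2, 18.5]
  ],
  "turn": [0, 0, 0, 0, 0, 0, 0, 0, 0, 0]
}}

```text
time: 4.08
eef_pos: [0.6226, -0.0207, 0.0473]
orientation: [[-0.997, 0.081, 0.001], [0.081, 0.997, -0.0], [-0.001, -0.0, -1.0]]
ft_force: [0.6, 0.1, 0.3]
grip_width: -0.001
grasp_force: 0.0
```

Run:
```python
from h import *
w1=np.load('w1.npz')
print('casting front/rear top', ray(w1,256,185,.046),ray(w1,256,78,.046))
off([.6215,-.0195,.0325])
w=robot.get_image('wrist');s=robot.get_image('side')
d=ray; 
R=np.array(s['R']);p=R@[.62,-.02,.03]+s['t'];u,v=int(p[0]/p[2]*s['fx']+s['cx']),int(p[1]/p[2]*s['fy']+s['cy']);print(u,v)
cv2.imwrite('pics/c3.png',np.hstack([cv2.resize(w['pixels'][130:330,180:330],(450,600)),cv2.resize(s['pixels'][v-40:v+40,u-22:u+22],(330,600))]))
```

```text
casting front/rear top [ 0.59144088 -0.01667355  0.046     ] [ 0.482355   -0.00814413  0.046     ]
eef [ 0.6226 -0.0207  0.0473] offset cm [0.12 0.11 1.48]
270 206
```

View pics/c3.png

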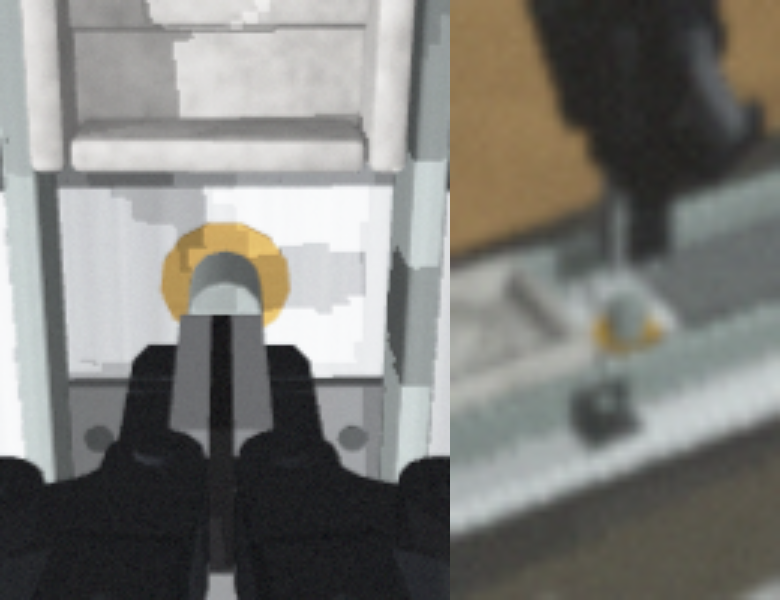

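The fingertips stand centred over the pin, and the casting's front is about 30 mm behind it. Now a slow press.

>>> {"op": "send_rows", "data": {
  "claw": [0, 0, 0, 0, 0, 0, 0, 0, 0, 0, 0, 0, 0, 0],
  "offset": [
    [0.1, 0.1, 0.5],
    [0.1, 0.1, 0.9],
    [0.1, 0.1, 1.1],
    [0.1, 0.1, 1.2],
    [0.1, 0.1, 1.3],
    [0.1, 0.1, 1.4],
    [0.1, 0.1, 1.5],
    [0.1, 0.1, 1.6],
    [0.1, 0.1, 1.7],
    [0.1, 0.1, 1.8],
    [0.1, 0.1, 1.9],
    [0.1, 0.1, 2.0],
    [0.1, 0.1, 2.1],
    [0.1, 0.1, 2.2]
  ],
  "turn": [0, 0, 0, 0, 0, 0, 0, 0, 0, 0, 0, 0, 0, 0]
}}

```text
time: 5.92
eef_pos: [0.6214, -0.0197, 0.0243]
orientation: [[-0.997, 0.081, 0.0], [0.081, 0.997, -0.0], [-0.0, -0.0, -1.0]]
ft_force: [-0.1, 0.3, 2.4]
grip_width: -0.0
grasp_force: 1.4
```

>>> {"op": "send_rows", "data": {
  "claw": [0, 0, 0, 0, 0, 0, 0, 0, 0, 0],
  "offset": [
    [0, 0, 0.1],
    [0, 0, 0.2],
    [0, 0, 0.3],
    [0, 0, 0.4],
    [0, 0, 0.5],
    [0, 0, 0.55],
    [0, 0, 0.6],
    [0, 0, 0.65],
    [0, 0, 0.65],
    [0, 0, 0.65]
  ],
  "turn": [0, 0, 0, 0, 0, 0, 0, 0, 0, 0]
}}

```text
time: 7.18
eef_pos: [0.6214, -0.0197, 0.0178]
orientation: [[-0.997, 0.081, 0.0], [0.081, 0.997, -0.0], [-0.0, -0.0, -1.0]]
ft_force: [0.8, 0.4, 2.2]
grip_width: 0.006
grasp_force: 1.1
```

>>> {"op": "send_rows", "data": {
  "claw": [0, 0, 0, 0, 0],
  "offset": [
    [0, 0, 0.03],
    [0, 0, 0.05],
    [0, 0, 0.08],
    [0, 0, 0.08],
    [0, 0, 0.08]
  ],
  "turn": [0, 0, 0, 0, 0]
}}

```text
time: 7.8
eef_pos: [0.6213, -0.0197, 0.0171]
orientation: [[-0.997, 0.081, 0.0], [0.081, 0.997, -0.0], [-0.0, -0.0, -1.0]]
ft_force: [0.9, 0.3, 3.3]
grip_width: -0.003
grasp_force: 1.5
```

>>> {"op": "send_rows", "data": {
  "claw": [0, 0, 0, 0, 0, 1, 2, 2, 2, 2, 2, 2],
  "offset": [
    [0, 0, -0.5],
    [0, 0, -2],
    [0, 0, -5],
    [0, 0, -9],
    [3, 0, -11],
    [7, 0, -11],
    [11, 0, -11],
    [14, 0, -11],
    [16, 0, -11],
    [17, 0, -11],
    [17.2, 0, -11],
    [17.2, 0, -11]
  ],
  "turn": [0, 0, 0, 0, 0, 0, 0, 0, 0, 0, 0, 0]
}}

```text
time: 9.3
eef_pos: [0.4505, -0.0059, 0.1273]
orientation: [[-0.997, 0.081, 0.001], [0.081, 0.997, -0.0], [-0.001, -0.0, -1.0]]
ft_force: [0.5, 0.2, 1.4]
grip_width: 0.234
grasp_force: 0.0
```

Run:
```python
from h import *
t=robot.get_image('top');s=robot.get_image('side')
P=cloud(s); m=(abs(P[...,0]-.621)<.012)&(abs(P[...,1]+.0195)<.012); print('near pin z', np.sort(P[m][:,2]).round(3))
R=np.array(s['R'])
cv2.imwrite('pics/c4.png',cv2.resize(s['pixels'][170:250,200:310],None,fx=7,fy=7,interpolation=cv2.INTER_CUBIC))
off([.455,-.0062,.032],[-.9968,.0798])
```

```text
near pin z [-0.804 -0.803 -0.802 -0.8   -0.8   -0.799 -0.799 -0.798 -0.794  0.016
  0.016  0.016  0.016  0.016  0.016  0.017  0.017  0.017  0.017  0.017
  0.017  0.017  0.017  0.017  0.017  0.017  0.017  0.017  0.017  0.018
  0.018  0.018  0.018  0.018  0.018  0.018  0.018  0.018  0.018  0.018
  0.018  0.018  0.018  0.018  0.018  0.019  0.019  0.019  0.019  0.02 ]
eef [ 0.4505 -0.0059  0.1271] offset cm [-0.45  0.01  9.51]
turn deg for tool x->dir -0.06
```

View pics/c4.png

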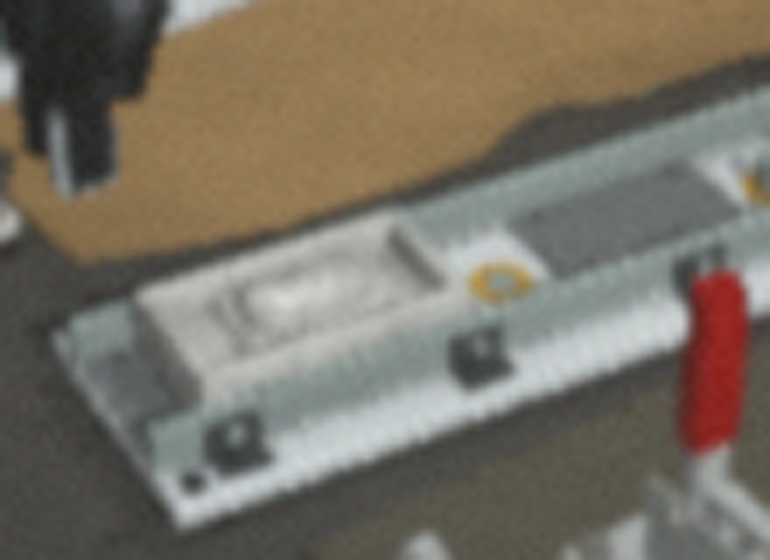

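Pin a is down flush, and the casting is waiting behind it. The red clamp lever lies well to the side. Going down behind the casting.

>>> {"op": "send_rows", "data": {
  "claw": [2, 2, 2, 2, 2, 2, 2],
  "offset": [
    [0, 0, 3],
    [0, 0, 6],
    [0, 0, 8],
    [0, 0, 9],
    [0, 0, 9.5],
    [0, 0, 9.6],
    [0, 0, 9.6]
  ],
  "turn": [0, 0, 0, 0, 0, 0, 0]
}}

```text
time: 10.28
eef_pos: [0.4506, -0.0059, 0.0318]
orientation: [[-0.997, 0.081, 0.002], [0.081, 0.997, -0.0], [-0.002, -0.0, -1.0]]
ft_force: [-0.6, 0.2, 0.0]
grip_width: 0.233
grasp_force: 0.0
```

>>> {"op": "send_rows", "data": {
  "claw": [2, 2, 2, 2, 2, 2, 2, 2, 2, 2, 2, 2],
  "offset": [
    [-0.3, 0, 0],
    [-0.7, 0, 0],
    [-1.1, 0, 0],
    [-1.4, 0, 0],
    [-1.7, 0, 0],
    [-2.0, 0, 0],
    [-2.3, 0, 0],
    [-2.6, 0, 0],
    [-2.9, 0, 0],
    [-3.2, 0, 0],
    [-3.5, 0, 0],
    [-3.8, 0, 0]
  ],
  "turn": [0, 0, 0, 0, 0, 0, 0, 0, 0, 0, 0, 0]
}}

```text
time: 11.78
eef_pos: [0.4879, -0.0088, 0.0309]
orientation: [[-0.997, 0.081, -0.0], [0.081, 0.997, 0.0], [0.0, 0.0, -1.0]]
ft_force: [-0.1, 0.5, -0.8]
grip_width: 0.237
grasp_force: 0.5
```

>>> {"op": "send_rows", "data": {
  "claw": [2, 2, 2, 2, 2, 2, 2, 2, 2, 2, 2, 2, 2, 2, 2, 2, 2, 2, 2, 2],
  "offset": [
    [-0.4, 0, 0],
    [-0.8, 0, 0],
    [-1.3, 0, 0],
    [-1.8, 0, 0],
    [-2.3, 0, 0],
    [-2.8, 0, 0],
    [-3.3, 0, 0],
    [-3.8, 0, 0],
    [-4.3, 0, 0],
    [-4.8, 0, 0],
    [-5.3, 0, 0],
    [-5.8, 0, 0],
    [-6.3, 0, 0],
    [-6.8, 0, 0],
    [-7.3, 0, 0],
    [-7.8, 0, 0],
    [-8.3, 0, 0],
    [-8.8, 0, 0],
    [-9.2, 0, 0],
    [-9.4, 0, 0]
  ],
  "turn": [0, 0, 0, 0, 0, 0, 0, 0, 0, 0, 0, 0, 0, 0, 0, 0, 0, 0, 0, 0]
}}

```text
time: 14.28
eef_pos: [0.5816, -0.0165, 0.031]
orientation: [[-0.997, 0.081, -0.0], [0.081, 0.997, 0.0], [0.0, 0.0, -1.0]]
ft_force: [-2.3, -0.4, 1.9]
grip_width: 0.232
grasp_force: 1.0
```

Run:
```python
from h import *
w=robot.get_image('wrist');t=robot.get_image('top');s=robot.get_image('side')
A=cv2.resize(s['pixels'][165:245,205:335],(520,320),interpolation=cv2.INTER_CUBIC)
B=cv2.resize(t['pixels'][135:235,250:302],(270,320),interpolation=cv2.INTER_CUBIC)
cv2.imwrite('pics/c5.png',np.hstack([A,B]))
print(robot.state()['ft_force'])
```

```text
[ 0.891384    0.62035313 -0.21328601]
```

View pics/c5.png

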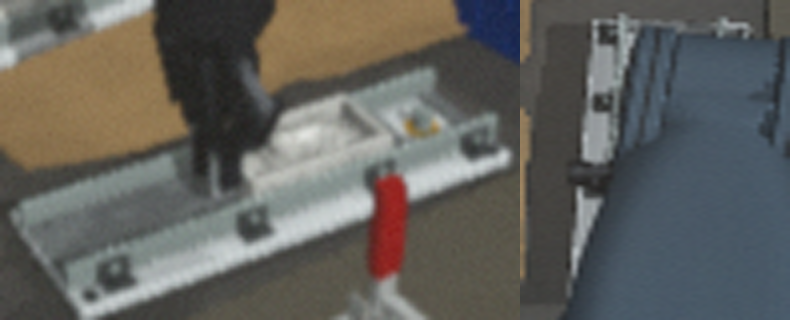

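The casting slides flat between the rails and is nearing pin b. I'll continue more slowly.

>>> {"op": "send_rows", "data": {
  "claw": [2, 2, 2, 2, 2, 2, 2, 2, 2, 2, 2, 2, 2, 2],
  "offset": [
    [-0.3, 0, 0],
    [-0.7, 0, 0],
    [-1.1, 0, 0],
    [-1.5, 0, 0],
    [-1.9, 0, 0],
    [-2.3, 0, 0],
    [-2.6, 0, 0],
    [-2.9, 0, 0],
    [-3.1, 0, 0],
    [-3.3, 0, 0],
    [-3.4, 0, 0],
    [-3.5, 0, 0],
    [-3.6, 0, 0],
    [-3.6, 0, 0]
  ],
  "turn": [0, 0, 0, 0, 0, 0, 0, 0, 0, 0, 0, 0, 0, 0]
}}

```text
time: 16.18
eef_pos: [0.6175, -0.0194, 0.031]
orientation: [[-0.997, 0.081, 0.0], [0.081, 0.997, -0.0], [-0.0, 0.0, -1.0]]
ft_force: [-1.2, -0.6, 0.2]
grip_width: 0.234
grasp_force: 0.6
```

>>> {"op": "send_rows", "data": {
  "claw": [2, 2, 2, 2],
  "offset": [
    [-0.1, 0, 0],
    [-0.2, 0, 0],
    [-0.3, 0, 0],
    [-0.3, 0, 0]
  ],
  "turn": [0, 0, 0, 0]
}}

```text
time: 16.68
eef_pos: [0.6205, -0.0197, 0.031]
orientation: [[-0.997, 0.081, 0.0], [0.081, 0.997, -0.0], [-0.0, -0.0, -1.0]]
ft_force: [-0.8, 0.1, 0.7]
grip_width: 0.235
grasp_force: 0.6
```

>>> {"op": "send_rows", "data": {
  "claw": [2, 2, 2, 2],
  "offset": [
    [-0.05, 0, 0],
    [-0.1, 0, 0],
    [-0.15, 0, 0],
    [-0.15, 0, 0]
  ],
  "turn": [0, 0, 0, 0]
}}

```text
time: 17.18
eef_pos: [0.6218, -0.0197, 0.031]
orientation: [[-0.997, 0.081, 0.0], [0.081, 0.997, 0.0], [-0.0, 0.0, -1.0]]
ft_force: [-0.7, 0.2, 1.4]
grip_width: 0.233
grasp_force: 0.7
```

>>> {"op": "send_rows", "data": {
  "claw": [2, 2, 2],
  "offset": [
    [-0.05, 0, 0],
    [-0.1, 0, 0],
    [-0.1, 0, 0]
  ],
  "turn": [0, 0, 0]
}}

```text
time: 17.55
eef_pos: [0.6229, -0.0198, 0.031]
orientation: [[-0.997, 0.081, 0.0], [0.081, 0.997, -0.0], [-0.0, 0.0, -1.0]]
ft_force: [-1.4, 0.3, -0.2]
grip_width: 0.235
grasp_force: 0.7
```

>>> {"op": "send_rows", "data": {
  "claw": [2, 2, 2],
  "offset": [
    [-0.05, 0, 0],
    [-0.1, 0, 0],
    [-0.1, 0, 0]
  ],
  "turn": [0, 0, 0]
}}

```text
time: 17.92
eef_pos: [0.6238, -0.0199, 0.031]
orientation: [[-0.997, 0.081, 0.0], [0.081, 0.997, -0.0], [-0.0, -0.0, -1.0]]
ft_force: [-1.7, 0.3, 0.6]
grip_width: 0.232
grasp_force: 0.7
```

>>> {"op": "send_rows", "data": {
  "claw": [2, 2, 2],
  "offset": [
    [-0.05, 0, 0],
    [-0.1, 0, 0],
    [-0.1, 0, 0]
  ],
  "turn": [0, 0, 0]
}}

```text
time: 18.3
eef_pos: [0.6241, -0.0199, 0.031]
orientation: [[-0.997, 0.081, -0.001], [0.081, 0.997, 0.0], [0.001, -0.0, -1.0]]
ft_force: [-4.5, 0.3, 3.0]
grip_width: 0.236
grasp_force: 2.1
```

The force rose to 4.5 N and the tool stalled, so the casting is against pin b. Backing off, then up and away.

>>> {"op": "send_rows", "data": {
  "claw": [2, 2, 2, 2, 2, 2, 2, 2, 2, 2, 2, 2, 2],
  "offset": [
    [0.3, 0, 0],
    [1, 0, 0],
    [2, 0, 0],
    [2.5, 0, -1],
    [3, 0, -4],
    [3, 0, -8],
    [3, 0, -12],
    [3, 0, -16],
    [3, 0, -19],
    [1, 0, -20],
    [-1, 0, -20],
    [-2, 0, -20],
    [-2, 0, -20]
  ],
  "turn": [0, 0, 0, 0, 0, 0, 0, 0, 0, 0, 0, 0, 0]
}}

```text
time: 19.92
eef_pos: [0.6446, -0.0216, 0.2307]
orientation: [[-0.997, 0.081, -0.001], [0.081, 0.997, 0.0], [0.001, 0.0, -1.0]]
ft_force: [0.1, 0.9, 0.2]
grip_width: 0.23
grasp_force: 0.0
```

Run:
```python
from h import *
w=robot.get_image('wrist');s=robot.get_image('side')
print(robot.state()['ft_force'])
P=cloud(s)
A=cv2.resize(s['pixels'][165:245,205:335],(455,280),interpolation=cv2.INTER_CUBIC)
B=cv2.resize(w['pixels'][60:340,170:330],(320,560))
A=cv2.copyMakeBorder(A,0,280,0,0,cv2.BORDER_CONSTANT)
cv2.imwrite('pics/c6.png',np.hstack([A,B]))
# casting top points in track frame
o=np.array([.6215,-.0195]);d=np.array([.9968,-.0798]);n=np.array([.0798,.9968])
for i in(w,s):
    P=cloud(i); X=(P[...,:2]-o)@d; Y=(P[...,:2]-o)@n
    m=(P[...,2]>.041)&(P[...,2]<.054)&(abs(Y)<.04)&(X>-.02)&(X<.15)
    if m.sum():
        print(m.sum(),np.percentile(X[m],[1,50,99]).round(4),np.percentile(Y[m],[1,99]).round(4),np.median(P[m][:,2]), cv2.minAreaRect(np.c_[X[m],Y[m]].astype(np.float32)*1000))
    m=(abs(X-.13)<.008)&(abs(Y)<.006)&(P[...,2]>.01)&(P[...,2]<.06); print('pin b z',np.percentile(P[m][:,2],[5,50,95]) if m.sum() else None)
    m=(abs(X)<.006)&(abs(Y)<.006)&(P[...,2]>.005)&(P[...,2]<.06); print('pin a z',np.median(P[m][:,2]) if m.sum() else None)
```

```text
[-0.88162022  0.39113116  0.65700301]
2186 [0.0144 0.0627 0.1235] [-0.0306  0.0286] 0.04736861563405758 ((69.45393371582031, -1.0039844512939453), (60.12531661987305, 110.5108642578125), 89.90481567382812)
pin b z [0.03273497 0.03365515 0.04745808]
pin a z 0.018215920791376065
361 [0.0124 0.0666 0.1213] [-0.0336  0.028 ] 0.04618644531338117 ((68.58108520507812, -2.8474693298339844), (62.73509216308594, 114.76424407958984), 89.73981475830078)
pin b z [0.0425712 0.0425712 0.0425712]
pin a z 0.017503124190784973
```

View pics/c6.png

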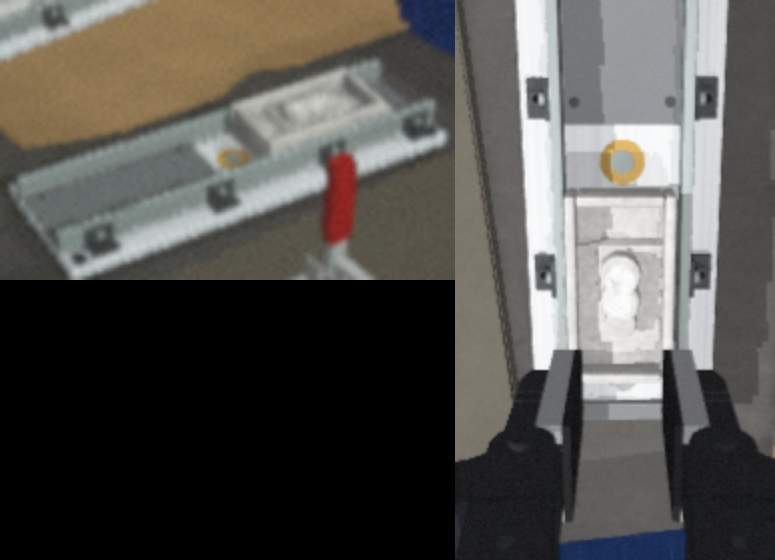

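The casting rests square against the raised pin b, at about x = 68–69 mm in the track frame. Pin a is down and the robot is clear.

```bash
python3 -c "
from bench import robot
print(robot.hand_in())"
```

```text
the job is handed in; nothing more can be done
None
```

The job is handed in, with no verdict returned: stop pin a is pressed down, the long casting rests square against the raised stop pin b, and the arm touched nothing on track_2 and none of the blocks.

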